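Load the square blank and close the die drawer of a marking press

TASK

Load the marking press: lay the square blank flat into the matching square pocket of the open die drawer and let go of it, then push the drawer gently, without ramming it, past its spring detent until it is fully home, with the blank still seated in the pocket. Leave the other blanks, the hammer and the bottle where they are.

Things in the scene. Friction and masses are not known exactly. Their poses are not given: they have to be found in the camera images.
- press: Green bench press, bolted down. Origin on the bench; x points from its front to its back (the drawer's closing direction), z up. Base: x -90 to 150, y +-85 mm, 20 high. Steel rails beside the drawer: |y| 52 to 85, x -90 to 70, top z 54. Head: 80 wide, x -30 to 150, z 170 to 260. Ram: 32 thick at x -10, underside z 85. Column: 90 wide, x 70 to 150. Hand lever on the left side of the head.
- die_drawer (a joint): Opening of the die drawer in m: 0 = home at its hard stop, 0.125 = fully out toward the robot. Slides along the press x axis, friction about 2 N. In the last 12 mm a spring plunger pushes back with up to about 12 N; past about 3 mm it pulls the drawer in and holds it at the stop.
- die_front (a point): Centre of the outer (robot-side) face of the drawer's flat upright steel front plate, at z 33 mm. The plate is 150 mm wide, 58 mm high (z 4 to 62 mm) and 12 mm thick, has no handle, and is pushed along press +x. Axes as the press.
- die_pocket (a point): Centre of the floor of the square pocket in the drawer's aluminium die block, at z 45 mm, 92 mm behind the front plate's outer face. Pocket 41.5 x 41.5 mm, 5 mm deep, with 1.5 mm chamfer; the block's flat top (150 x 100 mm) is at z 50 mm. Sides parallel to its axes, which are as the press's.
- square_blank: The blank to load: plain steel square 40 x 40 mm, 12 mm thick, lying flat on the bench. Origin at the centre of its underside, x and y along its sides, z up.
- round_blank: Another blank, not to be used: round steel disc 42 mm across, 12 mm thick. Origin at the centre of its underside.
- oblong_blank: Another blank, not to be used: steel, 46 (x) x 28 (y) x 12 mm. Origin at the centre of its underside.
- hammer: Bystander: hammer with wooden handle lying on the bench on the robot's left.
- oil_bottle: Bystander: amber bottle 60 mm across, 160 mm high, with a blue cap, standing on the robot's left. Origin at the centre of its underside.
There are look-alikes about, which are no part of the job. What is shaped like the square_blank but black or green is not meant.

How it is judged (in metres and radians):
On the way:
1. the square blank lies seated and released in the pocket while the drawer is still out (horizontal distance between square_blank and die_pocket below 0.003 m and z of square_blank in the frame of die_pocket below 0.0015 m and angle between square_blank's own z axis and vertical below 0.05 rad and contact force between the fingers and square_blank below 0.1 N and value of joint die_drawer above 0.05 m), for 0.2 s.
At the end, for the whole second after the job is handed in: The drawer is home (opening under 1.5 mm) and stays there; the square blank lies flat (within 0.05 rad) and still in the pocket, on its floor within 1.5 mm and within 3 mm of its centre (value of joint die_drawer below 0.0015 m and horizontal distance between square_blank and die_pocket below 0.003 m and z of square_blank in the frame of die_pocket below 0.0015 m and angle between square_blank's own z axis and vertical below 0.05 rad and linear speed of square_blank below 0.01 m/s); the robot touches nothing.
It fails at once if the drawer or press is rammed: over 35 N from the robot (contact force between any of the fingers, the arm and press above 35 N).
It fails at once if the drawer is slammed shut: moving in faster than 0.4 m/s (velocity of joint die_drawer below -0.4 m/s).
It fails at once if another blank, the hammer or the bottle is moved more than 20 mm (distance of any of round_blank, oblong_blank, hammer, oil_bottle from where it was at the start of the episode above 0.02 m).
It also fails if it takes over 64 s, if anything falls off the work surface, if the arm or the gripper's body presses on something with over 40 N, if the wrist force passes 120 N, or if a joint passes its speed limit or range.

ROBOT

A 6-joint arm with a two-finger parallel gripper is mounted at the origin on the work surface. World frame = base frame: x ahead of the robot, y to its left, z up, the work surface at z = 0. Lengths are in m, angles in degrees, forces in N, time in s.
With the tool pointing down it reaches from about 0.325 to 0.75 m from the base axis. Payload 7.6 kg.
Tool frame: the origin (TCP) lies at the very end of the fingers, on their centre line; the grasp point (between the pads) lies 19 mm behind it (bot.grip_point_offset is the distance from the TCP to the grasp point, in m); z points along the fingers, y is the line along which they close (so a half turn about z gives the same grasp; the last joint's range is limited). The gripper opens to 85 mm and grips with 20 to 120 N. Pads are 22 mm wide; open, the fingers measure 114 mm over their backs; the gripper's body (76 mm by 85 mm) begins 54 mm behind the grasp point. The pads swing forward as they close: fully open they stand 13 mm farther back than shut.
Start: joints at [-70.376, 2.991, 80.254, -0, 96.75, -4.028], TCP at [0.211, -0.481, 0.231] pointing down, gripper open.
Joint ranges: [-166.34, 166.34], [-52.06, 124.39], [6.96, 135.62], [-60.46, 240.46], [14.63, 156.25], [-167.68, 167.68]. Speed limits (degrees/s): [147.25, 147.25, 172.46, 180, 180, 180].

INTERFACE

Orientations are given as [roll, pitch, yaw] about the fixed x, y, z axes, in that order (R = Rz(yaw) Ry(pitch) Rx(roll)).
In Python, from rig import bot gives the robot as it stands. Calls block until the motion is done:
- bot.reach(position, orientation): joint-space move of the TCP to a pose.
- bot.movel(position, frame=None, v=0.15, f_stop=None): straight line of the TCP; frame=None keeps the orientation; v is the mean speed in m/s. With f_stop (N) it stops when the force on the tool has changed by that much, and returns True; else False.
- bot.move_joints(angles): joint-space move.
- bot.gripper_to(opening, grip_force=None): opening from 0.0 (shut) to 1.0 (fully open); grip_force is the grip in N (None keeps the last); returns when the fingers have stopped.
- bot.dwell(seconds).
- bot.inverse_kinematics(position, orientation): joint angles nearest the present ones, or None.
- bot.sense(): the state.
- bot.grab_frame(name): name is "scene" or "top"; returns (picture, depth): 480x640x3 uint8, red, green, blue; 480x640 float32, m along the optical axis (not along the pixel's ray), 0 where there is no reading.
- bot.camera_model(name): a dict with "intrinsics" (3x3 intrinsics, pixels), "R" (3x3) and "t" (3): a world point X has camera coordinates R X + t. Camera axes: x right, y down, z forward; pixel columns grow to the right and rows downward; lengths in m; the calibration is good to about 2 mm. A picture is of the moment at which its call begins. camera_model takes no time and is no camera call.
A pose or a line that the arm cannot do raises bot.MotionError and nothing moves.
- bot.job_done(): hands the job in; it is judged then, once.
Trained networks look in the newest picture that a camera, given by its name, has taken for a name from the list of things; names that differ only in an ending like _2 or _b are one class to them, and where a whole thing is asked for, a point or a joint stands for the part that bears it (a point fixed in the world has none). Each returns a list of dicts, best first, with "confidence" (0 to 1); they miss things now and then, are a little off and sometimes report something else, mostly with a low value. They report only what shows in the picture. A call takes as long as a camera call. They do not tell look-alikes from the thing itself.
- bot.spot_in(label, camera): "centre" ([x, y, z] in m, in world coordinates, good to about 4 mm: the middle of the surface that is visible of it).
- bot.masks_of(label, camera): "pixels" (480x640 bool, what is visible of it).
- bot.pinpoint(label, camera): "centre" ([x, y, z] in m, in world coordinates, good to about 4 mm: a listed point, or the origin of a listed thing).
The state is a dict: "time_s": time; "joints": joint angles; "qd": joint speeds; "effort": joint torques, N m; "tcp_pos": TCP position; "orientation": TCP orientation; "ft_force": force on the tool from outside, world axes, zero at the start; "torque": the same for the moment, N m; "grip_width": opening from 0.0 (shut) to 1.0 (fully open); "gripper_force": force on a finger pad.
Only numpy, scipy, OpenCV 4.12 (cv2) and the standard library are available. Lean on these libraries where they do the work, as an engineer would, in place of code of your own. Each camera call takes 0.05 s, during which the arm holds its last target. There are 200 camera calls.

## Working session

There is one attempt and no reset: what is moved stays moved. The work goes in short steps, each a Python script; the robot and the scene stay as the last script left them, time stands still between calls to the robot, and variables do not carry over. Pictures are saved under pics/ and viewed, at most 10 in all, crops included, and the job is handed in when it is done.

```bash
mkdir -p pics; ls; cat > h.py <<'E'
import numpy as np, cv2
from rig import bot
def model(c):
    m=bot.camera_model(c); return [np.array(m[k],float) for k in("intrinsics","R","t")]
def world(c,d):
    K,R,t=model(c); v,u=np.mgrid[:480,:640]
    p=np.stack([(u-K[0,2])/K[0,0]*d,(v-K[1,2])/K[1,1]*d,d],-1)
    return (p-t)@R
def proj(c,X):
    K,R,t=model(c); p=(R@np.asarray(X).T).T+t; p=p@K.T; return p[...,:2]/p[...,2:]
def save(n,im): cv2.imwrite(f"pics/{n}.png",cv2.cvtColor(im,cv2.COLOR_RGB2BGR))
E
python3 - <<'E'
from h import *
for c in("scene","top"):
    im,d=bot.grab_frame(c); save(c+"0",im)
    K,R,t=model(c); print(c,K[0,0],np.round(-R.T@t,3),np.round(R[2],2))
    for l in("square_blank","round_blank","oblong_blank","hammer","oil_bottle","die_pocket","die_front","press"):
        print(l,[(np.round(o["centre"],4).tolist(),round(o["confidence"],2),proj(c,o["centre"]).round().tolist()) for o in bot.pinpoint(l,c)])
E
```

```text
pics
scene 469.11220375039534 [0.936 0.374 1.009] [-0.38 -0.35 -0.86]
square_blank [([0.4021, -0.2848, 0.0005], 0.78, [278.0, 171.0]), ([0.3984, -0.3773, 0.0031], 0.77, [256.0, 154.0]), ([0.2992, -0.1987, 0.0017], 0.63, [326.0, 164.0]), ([0.3003, -0.3013, 0.0008], 0.56, [299.0, 147.0]), ([0.4223, -0.1774, -0.0013], 0.55, [302.0, 196.0])]
round_blank []
oblong_blank [([0.4929, -0.3132, -0.0037], 0.63, [248.0, 187.0]), ([0.5985, 0.3548, 0.003], 0.52, [432.0, 376.0])]
hammer [([0.416, 0.3603, -0.0024], 0.77, [479.0, 317.0])]
oil_bottle [([0.6021, 0.3554, 0.0024], 0.72, [431.0, 378.0])]
die_pocket [([0.5581, 0.0106, 0.0494], 0.67, [322.0, 261.0])]
die_front [([0.4678, 0.0255, 0.0338], 0.87, [351.0, 243.0])]
press [([0.6707, -0.0048, -0.0023], 0.75, [286.0, 300.0]), ([0.4676, 0.0247, 0.0321], 0.25, [351.0, 243.0])]
top 477.50059685405176 [ 0.377 -0.019  0.926] [ 0.16  0.01 -0.99]
square_blank [([0.3969, -0.2844, -0.0003], 0.91, [469.0, 299.0]), ([0.3034, -0.2951, -0.0008], 0.74, [478.0, 349.0]), ([0.4188, -0.1791, 0.0025], 0.7, [414.0, 289.0]), ([0.4014, -0.3784, 0.0012], 0.61, [518.0, 296.0]), ([0.3014, -0.202, -0.0012], 0.6, [428.0, 351.0])]
round_blank [([0.616, -0.3139, -0.0028], 0.7, [476.0, 188.0])]
oblong_blank [([0.4921, -0.3167, 0.0044], 0.78, [483.0, 249.0])]
hammer [([0.4106, 0.357, -0.0003], 0.87, [136.0, 299.0])]
oil_bottle [([0.5982, 0.36, -0.0005], 0.75, [139.0, 204.0])]
die_pocket [([0.5546, 0.0101, 0.0457], 0.95, [313.0, 217.0])]
die_front [([0.4661, 0.0216, 0.0331], 0.63, [308.0, 265.0])]
press []
```

View pics/top0.png

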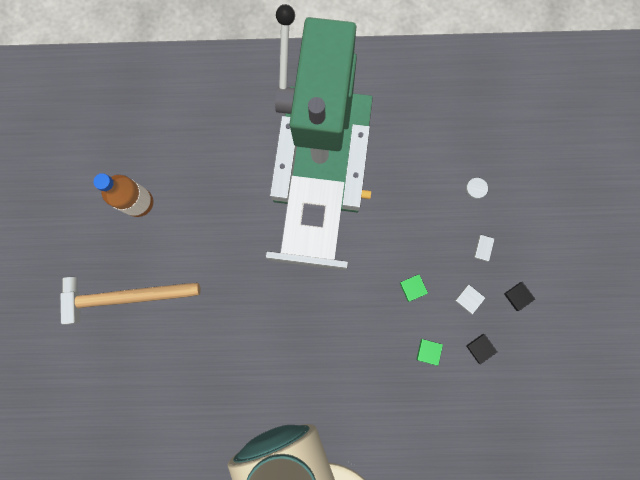

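```bash
python3 - <<'E'
import cv2,numpy as np
a=cv2.imread("pics/top0.png")[260:380,390:550]; b=cv2.imread("pics/scene0.png")[120:220,230:350]
a=cv2.resize(a,(400,300),interpolation=cv2.INTER_CUBIC);b=cv2.resize(b,(360,300),interpolation=cv2.INTER_CUBIC)
cv2.imwrite("pics/crop.png",np.hstack([a,b]))
E
```

```text
(no output)
```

View pics/crop.png

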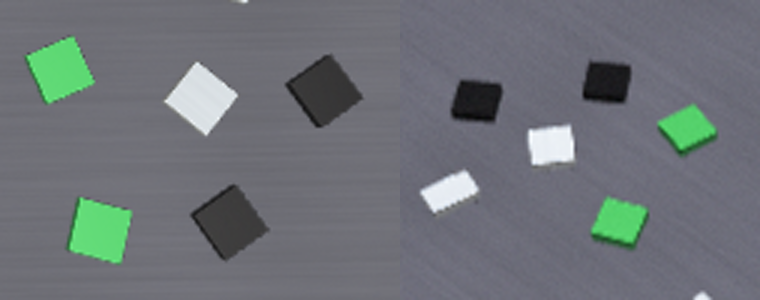

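View pics/scene0.png

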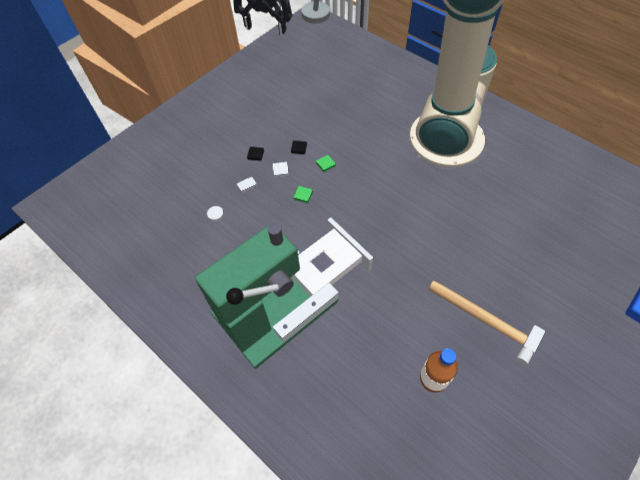

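The steel square at top (470,299) / scene (280,169) is the match. The squares at top (414,289) and (430,352) are green, those at (519,296) and (482,349) are black, (485,248) is the oblong blank, and (477,188) is the round one. The drawer is open toward the robot with its pocket at top (313,216). Next I'll measure both in the two views.

```bash
cat >> h.py <<'E'
def onplane(c,uv,z):
    K,R,t=model(c); uv=np.asarray(uv,float).reshape(-1,2)
    r=np.c_[(uv-K[:2,2])/[K[0,0],K[1,1]],np.ones(len(uv))]@R; o=-R.T@t
    return o+r*((z-o[2])/r[:,2])[:,None]
def rect(c,mask,z):
    "fit of a rectangle in the plane z to the outline of a mask"
    m=cv2.resize(mask.astype(np.float32),None,fx=8,fy=8,interpolation=cv2.INTER_LINEAR)>.5
    cs,_=cv2.findContours(m.astype(np.uint8),0,1); k=max(cs,key=cv2.contourArea).reshape(-1,2)
    P=onplane(c,(k+.5)/8-.5,z)[:,:2]
    M=cv2.moments((P*1e4).astype(np.float32).reshape(-1,1,2)); 
    r=cv2.minAreaRect((P*1e4).astype(np.float32))
    return np.round([M["m10"]/M["m00"]/1e4,M["m01"]/M["m00"]/1e4],4),np.round(np.array(r[0])/1e4,4),np.round(np.array(r[1])/10,1),round(r[2],1)
E
python3 - <<'E'
from h import *
crops=[]
for c in("scene","top"):
    im,d=bot.grab_frame(c); W=world(c,d); g=im.astype(int).max(2)
    b=[o for o in bot.masks_of("square_blank",c)]
    for o in b:
        m=o["pixels"]
        if np.median(im[m].min(1))>150:
            print(c,"blank",o["confidence"],m.sum(),rect(c,m,.012),"top z",np.median(W[m][:,2]).round(4), rect(c,cv2.dilate(m.astype(np.uint8),np.ones((5,5)))*(im.min(2)>150),.012))
    u,v=proj(c,np.array([.556,.0104,.05])).round().astype(int)
    s=W[v-40:v+40,u-45:u+45]; 
    print(c,"pocket z",np.median(W[v-4:v+5,u-4:u+5,2]).round(4),"grey",np.median(g[v-4:v+5,u-4:u+5]), g[v,u-25:u+26].tolist())
    near=np.linalg.norm(W[...,:2]-[.556,.0104],axis=-1)<.045
    zz=W[...,2]; print("block top z",np.median(zz[near&(g>200)]).round(4))
    crops.append(cv2.resize(im[v-40:v+40,u-40:u+40],(400,400),interpolation=cv2.INTER_CUBIC))
save("pocket",np.hstack(crops))
E
```

```text
scene blank 0.75 194 (array([ 0.4004, -0.2772]), array([ 0.4002, -0.2774]), array([50.4, 43.3]), 44.1) top z 0.0107 (array([ 0.3969, -0.2823]), array([ 0.3968, -0.2822]), array([45.7, 41. ]), 44.1)
scene pocket z 0.0448 grey 126.0 [74, 122, 245, 251, 250, 250, 251, 251, 252, 251, 251, 249, 239, 222, 183, 128, 122, 119, 123, 124, 124, 128, 127, 125, 125, 127, 128, 124, 124, 125, 126, 126, 126, 126, 133, 174, 233, 250, 252, 252, 251, 251, 252, 252, 251, 252, 252, 252, 252, 252, 252]
block top z 0.0491
top blank 0.83 499 (array([ 0.3978, -0.2822]), array([ 0.3975, -0.282 ]), array([43.4, 44.7]), 49.4) top z 0.013 (array([ 0.3973, -0.2832]), array([ 0.3973, -0.2832]), array([41.3, 41.5]), 48.4)
top blank 0.51 386 (array([ 0.4938, -0.3154]), array([ 0.4939, -0.3154]), array([31.9, 50. ]), 72.1) top z 0.0128 (array([ 0.4945, -0.3168]), array([ 0.4945, -0.317 ]), array([29.1, 47.9]), 72.3)
top pocket z 0.0467 grey 121.0 [238, 239, 239, 240, 239, 239, 237, 239, 239, 238, 238, 239, 235, 202, 151, 123, 122, 123, 123, 124, 123, 123, 122, 121, 121, 121, 120, 120, 120, 120, 120, 121, 121, 121, 120, 129, 204, 236, 238, 240, 239, 239, 238, 237, 238, 238, 236, 236, 237, 237, 238]
block top z 0.0514
```

View pics/pocket.png

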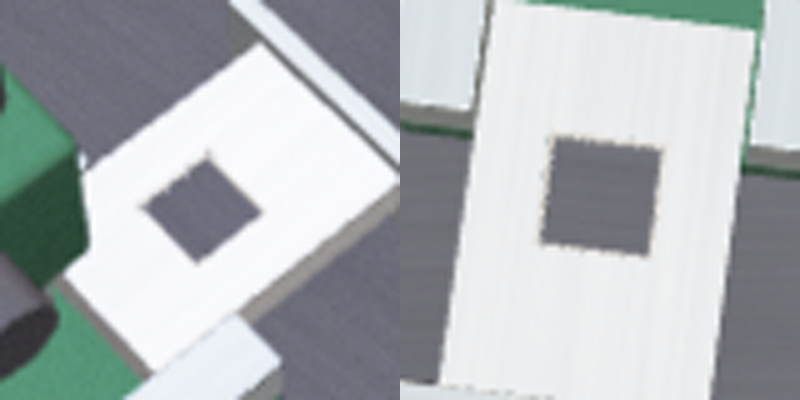

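Top view gives the blank at (0.397, -0.283), side angle 48.4°, size 41 mm; heights agree with the text. The crops show the pocket empty and unobstructed. Next I'll fit the pocket and find the fingertip height at a 40 mm opening by touching free bench.

```bash
python3 - <<'E'
from h import *
for c in("scene","top"):
    for k in range(2):
        im,d=bot.grab_frame(c); W=world(c,d); g=im.astype(int).max(2)
        near=np.linalg.norm(W[...,:2]-[.556,.0104],axis=-1)<.045
        n,l,s,ce=cv2.connectedComponentsWithStats(((g<185)&near).astype(np.uint8),connectivity=4)
        u,v=proj(c,np.array([.556,.0104,.05])).round().astype(int)
        print(c,[rect(c,l==l[v,u],z) for z in(.045,.0485)])
    if c=="top":
        m=(np.abs(W[...,2]-.05)<.006)&(g>200)&(np.linalg.norm(W[...,:2]-[.556,.0104],axis=-1)<.04)
        near=np.linalg.norm(W[...,:2]-[.556,.0104],axis=-1)<.12
        e=[]
        for r in range(190,245):   # side edges of the block, row by row
            x=g[r]; w=np.where(x[250:370]>200)[0]+250
            row=x[313:370]; a=313+np.argmax((np.arange(57)>15)&(row<200)); row=x[313:250:-1]; b=313-np.argmax((np.arange(63)>15)&(row<200)); e.append((r,b,a))
        e=np.array(e,float)
        for j in(1,2):
            P=onplane(c,np.c_[e[:,j],e[:,0]],.05)[:,:2]
            vx,vy,x0,y0=cv2.fitLine(P.astype(np.float32),cv2.DIST_HUBER,0,1e-3,1e-3).ravel()
            print("edge ang",np.degrees(np.arctan(vy/vx)).round(2),"y at x=.556",(y0+vy/vx*(.556-x0)).round(4), "rows",e[0],e[-1])
s=bot.sense(); print(s["orientation"],s["ft_force"])
bot.gripper_to(40/85); print("w",bot.sense()["grip_width"])
bot.reach([.25,-.45,.05],s["orientation"])
print(bot.movel([.25,-.45,-.015],v=.02,f_stop=4)); s=bot.sense(); print(s["tcp_pos"],s["ft_force"],s["time_s"])
bot.movel([.25,-.45,.1],v=.2)
E
```

```text
scene [(array([0.5564, 0.0096]), array([0.5562, 0.0097]), array([42.6, 42.1]), 82.3), (array([0.5578, 0.011 ]), array([0.5576, 0.011 ]), array([42.5, 41.9]), 82.3)]
scene [(array([0.5564, 0.0096]), array([0.5562, 0.0097]), array([42.6, 42.1]), 82.3), (array([0.5578, 0.0109]), array([0.5576, 0.011 ]), array([42.5, 41.9]), 82.3)]
top [(array([0.5595, 0.0109]), array([0.5594, 0.0109]), array([43.2, 43.6]), 81.4), (array([0.5588, 0.0108]), array([0.5587, 0.0107]), array([43.1, 43.4]), 81.4)]
top [(array([0.5596, 0.0109]), array([0.5595, 0.0108]), array([43.2, 43.4]), 81.4), (array([0.5589, 0.0108]), array([0.5588, 0.0107]), array([43.1, 43.2]), 81.4)]
edge ang -8.42 y at x=.556 0.0626 rows [190. 289. 343.] [244. 281. 336.]
edge ang -8.52 y at x=.556 -0.0403 rows [190. 289. 343.] [244. 281. 336.]
[1.79993926e+02 7.51617934e-04 2.36530779e+01] [ 1.01867316  0.17383519 -0.20953867]
w 0.4690816516232156
True
[ 0.24998045 -0.44998634 -0.00149566] [-1.05386292  0.66305894  4.92293414] 4.85
```

```bash
python3 - <<'E'
from h import *
p=np.array([.3973,-.283]); z=.005
bot.gripper_to(.66)
for yaw in(48.4,-41.6):
    bot.reach([*p,.06],[180,0,yaw]); bot.movel([*p,z],v=.1)
    if yaw>0:
        bot.gripper_to(.4,25); print(bot.sense()["grip_width"]); bot.gripper_to(.66); bot.movel([*p,.06],v=.15)
bot.gripper_to(.3,60); s=bot.sense(); print(s["grip_width"],s["gripper_force"],s["joints"])
bot.movel([*p,.16],v=.15)
bot.reach([.5585,.0109,.12],[180,0,-8.45]); bot.dwell(.2)
s=bot.sense(); print(s["tcp_pos"],s["orientation"],s["ft_force"],s["grip_width"],s["joints"],s["time_s"])
crops=[]
for c in("scene","top"):
    im,d=bot.grab_frame(c); u,v=proj(c,np.array([.5585,.0109,.11])).round().astype(int)
    crops.append(cv2.resize(im[v-50:v+50,u-50:u+50],(400,400),interpolation=cv2.INTER_CUBIC))
save("held",np.hstack(crops))
E
```

```text
0.4537269875122634
0.44079859936715243 60.28894901275635 [-3.97978473e+01  9.11475182e+00  1.00697094e+02  3.62921476e-04
  7.00481072e+01  9.17989769e+01]
[0.55851405 0.0097799  0.12028599] [ 1.79995115e+02 -2.70640418e-02 -8.56044474e+00] [-0.05687328 -0.61387376 -1.69217274] 0.4397541247925175 [-2.78061061e+00  1.19109330e+01  8.33224653e+01 -7.61773644e-03
  8.47401673e+01  9.57805319e+01] 13.6167
```

View pics/held.png

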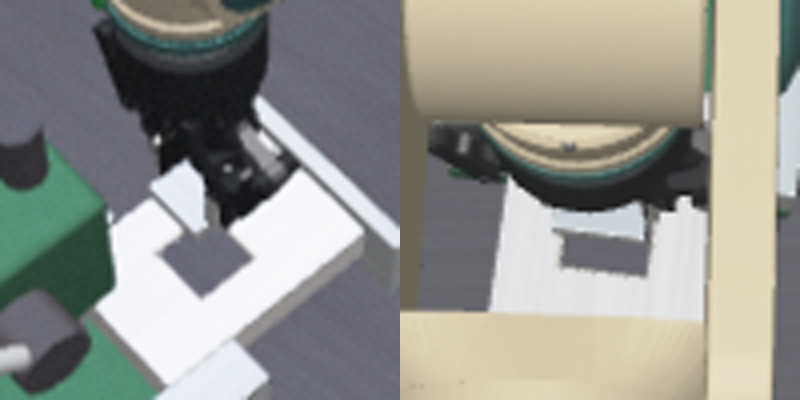

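The blank is held flat above the pocket: scene crop shows it at about (180,195), top crop its far edge at (600,235), parallel to the pocket edge at (605,270). I'll go down with a force stop and search around if it lands on the rim.

```bash
cat > place.py <<'E'
from h import *
c0=np.array([.5585,.0109]); y=np.radians(-8.45); X=np.array([np.cos(y),np.sin(y)]); Y=np.array([-X[1],X[0]])
F=[180,0,-8.45]
bot.movel([*c0,.063],F,v=.08); bot.dwell(.2); print(bot.sense()["tcp_pos"],bot.sense()["ft_force"])
for dx,dy in [(0,0),(-1.5,0),(1.5,0),(0,1.5),(0,-1.5),(-1.5,-1.5),(-1.5,1.5),(1.5,1.5),(1.5,-1.5)]:
    p=c0+(dx*X+dy*Y)*1e-3
    bot.movel([*p,.059],F,v=.03); hit=bot.movel([*p,.0485],F,v=.012,f_stop=6); s=bot.sense()
    print(dx,dy,hit,s["tcp_pos"].round(4) if hasattr(s["tcp_pos"],"round") else s["tcp_pos"],np.round(s["ft_force"],1),s["time_s"])
    if s["tcp_pos"][2]<.0522: break
E
python3 place.py
```

```text
[0.55886432 0.01089997 0.06364566] [-0.31996187  0.00671179 -1.24907557]
0 0 True [0.5588 0.0109 0.0559] [-0.5  0.1  5.4] 15.525
-1.5 0 True [0.5571 0.0111 0.0514] [ 0.8 -0.2  4.2] 16.4583
```

```bash
python3 - <<'E'
from h import *
s=bot.sense(); p=np.array(s["tcp_pos"]); print(p.round(4),np.round(s["ft_force"],1))
y=np.radians(-8.45); X=np.array([np.cos(y),np.sin(y),0]); 
for d in (0,-.0007):
    q=p+d*X; q[2]=.0485
    h=bot.movel(q,[180,0,-8.45],v=.01,f_stop=10); s=bot.sense(); print(h,np.round(s["tcp_pos"],4),np.round(s["ft_force"],1),s["time_s"])
im,d=bot.grab_frame("scene"); u,v=proj("scene",np.array([.5585,.0109,.05])).round().astype(int)
save("seat",cv2.resize(im[v-40:v+40,u-40:u+40],(480,480),interpolation=cv2.INTER_CUBIC))
E
```

```text
[0.5571 0.0111 0.0514] [ 0.8 -0.2  4.2]
True [0.558  0.0109 0.0514] [ 1.9 -0.7  3.4] 16.6667
True [0.5581 0.011  0.0514] [-0.1  0.4  3.3] 16.9
```

View pics/seat.png

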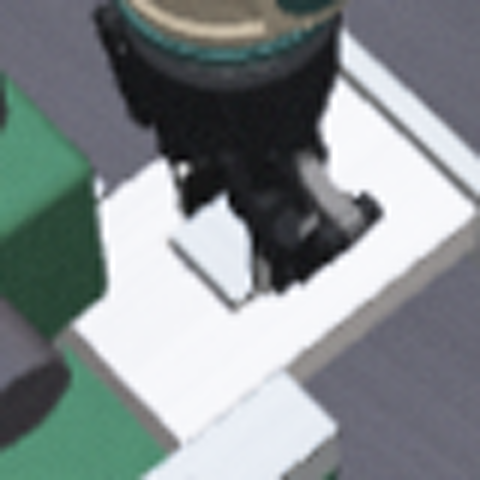

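In the crop the blank sits in the pocket with its exposed corner at (237,305), and z no longer falls under load. I'll release, back off and check its seat.

```bash
python3 - <<'E'
from h import *
bot.gripper_to(.62); p=np.array(bot.sense()["tcp_pos"]); print(p.round(4))
bot.movel([p[0],p[1],.14],[180,0,-8.45],v=.15)
bot.gripper_to(0)
y=np.radians(-8.45); X=np.array([np.cos(y),np.sin(y),0])
q=np.array([.558,.011,0])-.18*X; q[2]=.14
bot.reach(q,[180,0,-8.45]); print(bot.sense()["tcp_pos"],bot.sense()["time_s"])
crops=[]
for c in("scene","top"):
    im,d=bot.grab_frame(c); W=world(c,d); C=np.array([.558,.011,.057])
    u,v=proj(c,C).round().astype(int); s=np.linalg.norm(W[...,:2]-C[:2],axis=-1)
    a=s<.015; P=W[a]; A=np.c_[P[:,:2]-C[:2],np.ones(len(P))]; k=np.linalg.lstsq(A,P[:,2],rcond=None)[0]
    print(c,"blank top z",np.median(P[:,2]).round(4),"block",np.median(W[(s>.033)&(s<.045)][:,2]).round(4),"slope",k[:2].round(3))
    print([(np.round(o["centre"],4),o["confidence"]) for o in bot.pinpoint("die_front",c)])
    crops.append(cv2.resize(im[v-40:v+40,u-40:u+40],(400,400),interpolation=cv2.INTER_CUBIC))
save("rel",np.hstack(crops))
E
```

```text
[0.5576 0.011  0.0506]
[0.38090535 0.03736164 0.14074557] 19.2917
scene blank top z 0.0566 block 0.0493 slope [0.014 0.011]
[(array([0.4683, 0.0238, 0.0358]), 0.58), (array([ 0.6065, -0.3124,  0.0044]), 0.47)]
top blank top z 0.0583 block 0.0513 slope [ 0.114 -0.051]
[(array([0.4683, 0.0202, 0.0309]), 0.97)]
```

View pics/rel.png

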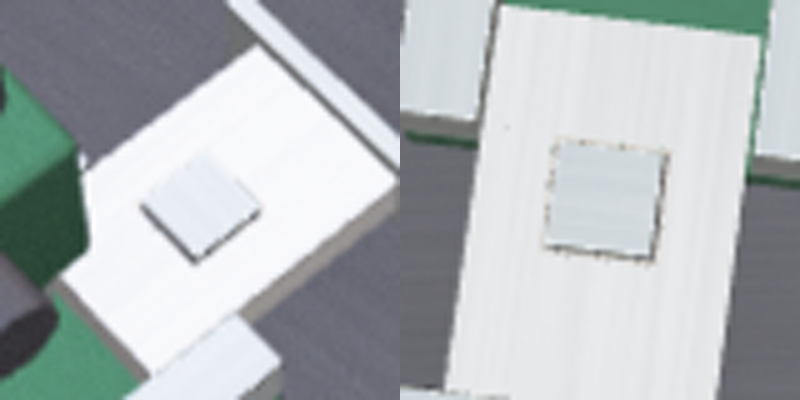

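The blank is released and flat in the pocket, centred with an even gap: scene crop at (200,205), top crop at (607,200). Its top stands 7 mm above the block, as it should. Now I'll push the drawer.

```bash
cat > push.py <<'E'
from h import *
D=[bot.grab_frame("scene")[1] for _ in range(6)]; W=world("scene",np.mean(D,0)); C=np.array([.558,.011])
P=W[np.linalg.norm(W[...,:2]-C,axis=-1)<.016]; print("slope",np.linalg.lstsq(np.c_[P[:,:2]-C,np.ones(len(P))],P[:,2],rcond=None)[0].round(4))
y=np.radians(-8.45); X=np.array([np.cos(y),np.sin(y),0]); F=[180,0,-8.45]
at=lambda d,z=.022: np.array([.558,.011,z])+d*X
def st(n,h=None):
    s=bot.sense(); p=np.array(s["tcp_pos"]); print(n,h,"d",round(float((p-at(0))@X),4),"z",p[2].round(4),"F",np.round(s["ft_force"],1),"t",s["time_s"])
bot.movel(at(-.145,.14),F); bot.movel(at(-.145),F,v=.12); st("down")
h=bot.movel(at(-.09),F,v=.025,f_stop=2); st("touch",h)
if h:
    h=bot.movel(at(.004),F,v=.05,f_stop=12); st("pushed",h)
    if not h:
        h=bot.movel(at(.028),F,v=.015,f_stop=20); st("home",h)
E
python3 push.py
```

```text
slope [-0.0678 -0.2361  0.0586]
down None d -0.1445 z 0.0227 F [ 0.4 -0.1  0.9] t 21.3083
touch True d -0.1033 z 0.0216 F [ 1.  -0.6  0.2] t 22.825
pushed True d -0.0095 z 0.0213 F [-0.6  0.4 -1. ] t 24.5083
```

```bash
python3 - <<'E'
from h import *
D=[];crops=[]
C=np.array([.558,.011,.057]); y=np.radians(-8.45); C[:2]+=.094*np.array([np.cos(y),np.sin(y)])
for c in("scene","top"):
    im,d=bot.grab_frame(c); u,v=proj(c,C).round().astype(int)
    crops.append(cv2.resize(im[max(v-50,0):v+50,u-50:u+50],(400,400),interpolation=cv2.INTER_CUBIC))
    W=world(c,d);s=np.linalg.norm(W[...,:2]-C[:2],axis=-1); 
    print(c,np.median(W[s<.012][:,2]).round(4),np.median(W[(s>.033)&(s<.045)][:,2]).round(4),(s<.012).sum())
save("mid",np.hstack(crops)); s=bot.sense(); print(s["tcp_pos"],s["ft_force"])
E
```

```text
scene 0.2903 0.2218 109
top 0.2613 0.2603 585
[0.54787576 0.01243178 0.02075219] [ 0.05689163 -0.62973247 -0.54666223]
```

View pics/mid.png

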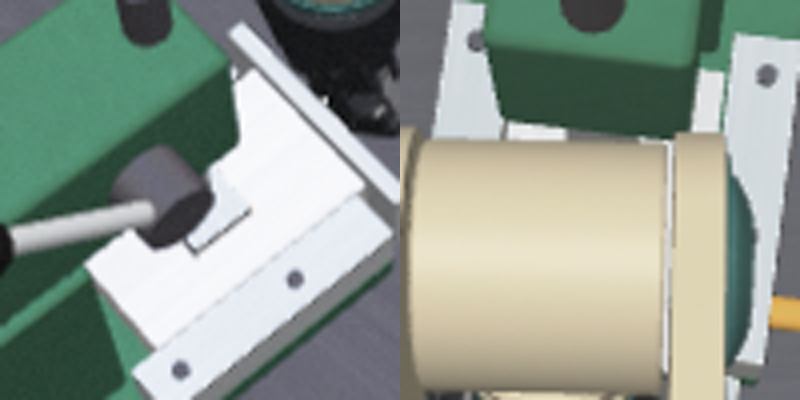

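The blank still looks seated under the head in the scene crop at (220,215). The stop may be a transient, or the wrist may be close to the head (top crop, row 140), so I'll measure that clearance.

```bash
python3 - <<'E'
from h import *
y=np.radians(-8.45); X=np.array([np.cos(y),np.sin(y)])
o=np.array([.558,.011])-(-.135)*X   # press origin guess: pocket at x=-135
for c in("scene","top"):
    im,d=bot.grab_frame(c); W=world(c,d); r=im.astype(int)
    green=(r[...,1]>r[...,0]+25)&(r[...,1]>r[...,2]+10)&(d>0)
    px=(W[...,:2]-o)@X; py=(W[...,:2]-o)@np.array([-X[1],X[0]])
    hd=green&(W[...,2]>.17)&(np.abs(py)<.05)&(px>-.06); print(c,"head front x",np.percentile(px[hd],1).round(4),"zmax",np.percentile(W[hd][:,2],99).round(3))
    rb=(~green)&(d>0)&(W[...,2]>.07)&(np.abs(py)<.06)&(px<-.045)
    for z in np.arange(.07,.5,.03):
        m=rb&(np.abs(W[...,2]-z)<.015)
        if m.sum()>5: print("  z",z.round(2),"robot front px",np.percentile(px[m],98).round(3),m.sum())
    if c=="scene": save("full",im)
E
```

```text
scene head front x -0.045 zmax 0.262
  z 0.07 robot front px -0.131 175
  z 0.1 robot front px -0.127 356
  z 0.13 robot front px -0.125 342
  z 0.16 robot front px -0.107 373
  z 0.19 robot front px -0.106 603
  z 0.22 robot front px -0.104 826
  z 0.25 robot front px -0.104 1116
  z 0.28 robot front px -0.099 986
  z 0.31 robot front px -0.094 1397
  z 0.34 robot front px -0.107 3098
  z 0.37 robot front px -0.174 2357
  z 0.4 robot front px -0.266 1648
  z 0.43 robot front px -0.305 1810
  z 0.46 robot front px -0.348 1885
  z 0.49 robot front px -0.394 1914
top head front x -0.0501 zmax 0.264
  z 0.07 robot front px -0.146 20
  z 0.1 robot front px -0.148 99
  z 0.13 robot front px -0.14 35
  z 0.16 robot front px -0.045 104
  z 0.19 robot front px -0.048 343
  z 0.22 robot front px -0.048 360
  z 0.25 robot front px -0.048 215
  z 0.28 robot front px -0.14 67
  z 0.31 robot front px -0.102 805
  z 0.34 robot front px -0.108 4693
  z 0.37 robot front px -0.166 4375
  z 0.4 robot front px -0.262 2764
  z 0.43 robot front px -0.302 3633
  z 0.46 robot front px -0.345 4621
  z 0.49 robot front px -0.39 5414
```

View pics/full.png

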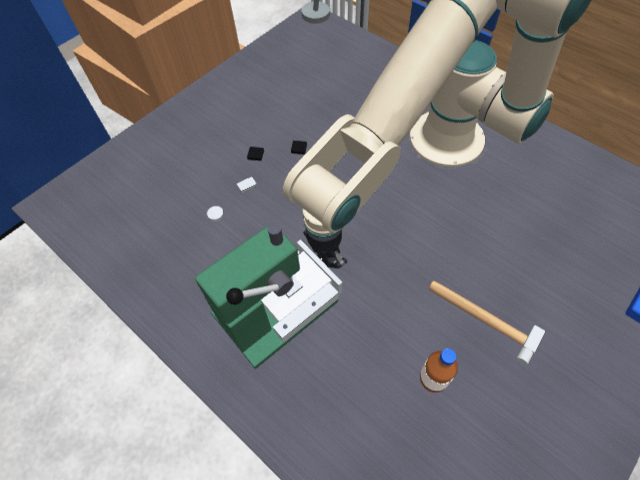

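The full view shows the gripper at (325,245), about 50 mm clear of the head. From the head front, the drawer began about 108 mm out, so the stop came at the start of the detent. I'll push on slowly.

```bash
cat > push2.py <<'E'
from h import *
y=np.radians(-8.45); X=np.array([np.cos(y),np.sin(y),0]); F=[180,0,-8.45]
at=lambda d,z=.022: np.array([.558,.011,z])+d*X
def st(n,h=None):
    s=bot.sense(); p=np.array(s["tcp_pos"]); print(n,h,"d",round(float((p-at(0))@X),4),"F",np.round(s["ft_force"],1),"t",s["time_s"])
st("now")
for i in range(3):
    h=bot.movel(at(.03),F,v=.012,f_stop=20); st("push",h)
    for c in("scene",):
        bot.grab_frame(c); print([(np.round(o["centre"],4),round(o["confidence"],2)) for o in bot.pinpoint("die_front",c)])
    if h: break
E
python3 push2.py
```

```text
now None d -0.0107 F [ 0.  -0.7  0.5] t 24.7083
push True d -0.0006 F [-2.2  0.4  3.5] t 26.175
[(array([0.5736, 0.0087, 0.0301]), 0.7)]
```

```bash
sed -i 's/range(3)/range(1)/; s/v=.012,f_stop=20/v=.008,f_stop=22/' push2.py; python3 push2.py; python3 - <<'E'
from h import *
im,d=bot.grab_frame("scene"); W=world("scene",d)
y=np.radians(-8.45); X=np.array([np.cos(y),np.sin(y)]); N=np.array([-X[1],X[0]])
C=np.array([.558,.011]); r=W[...,:2]-C; px=r@X; py=r@N
# top edge of the front plate and front ends of the rails, along the press axis from the old pocket
g=im.min(2)>150
pl=g&(np.abs(W[...,2]-.062)<.004)&(px<.06); print("plate px",np.percentile(px[pl],[2,50,98]).round(4))
ra=g&(np.abs(W[...,2]-.054)<.003)&(py>.055)&(py<.082); print("rail px",np.percentile(px[ra],[1,50,99]).round(4))
u,v=proj("scene",np.array([.635,.0,.06])).round().astype(int)
save("end",cv2.resize(im[v-45:v+45,u-45:u+45],(540,540),interpolation=cv2.INTER_CUBIC))
E
```

```text
now None d -0.0006 F [-0.9  0.3  6. ] t 26.275
push True d -0.0009 F [-2.6 -0.4  5.3] t 27.325
[(array([0.573 , 0.0088, 0.0333]), 0.62)]
plate px [0.0089 0.0189 0.0247]
rail px [0.027  0.1065 0.1832]
```

View pics/end.png

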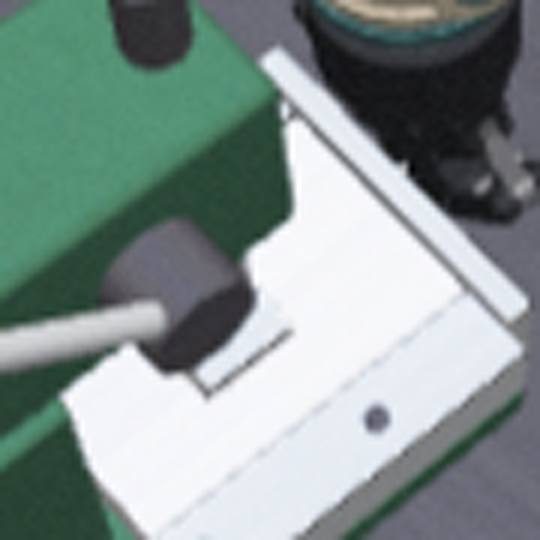

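Pictures used up; the last shows the plate against the rail ends at about (490,300) and the blank in its pocket at (240,350). I'll back off and re-touch to see whether the drawer stays at the hard stop.

```bash
cat > fin.py <<'E'
from h import *
y=np.radians(-8.45); X=np.array([np.cos(y),np.sin(y),0]); F=[180,0,-8.45]
at=lambda d,z=.022: np.array([.558,.011,z])+d*X
def st(n,h=None):
    s=bot.sense(); p=np.array(s["tcp_pos"]); print(n,h,"d",round(float((p-at(0))@X),4),"F",np.round(s["ft_force"],1),"t",s["time_s"])
bot.movel(at(-.03),F,v=.05); bot.dwell(.3); st("off")
h=bot.movel(at(.01),F,v=.02,f_stop=3); st("touch",h)
h=bot.movel(at(.01),F,v=.008,f_stop=22); st("push",h)
bot.movel(at(-.06),F,v=.08); bot.movel(at(-.06,.12),F); bot.dwell(.3); st("clear")
im,d=bot.grab_frame("scene"); W=world("scene",d); r=W[...,:2]-at(0)[:2]; px=r@X[:2]; py=r@np.array([-X[1],X[0]]); g=im.min(2)>150
for n,z,a,b in(("plate",.062,-.07,.07),("rail",.054,.055,.082)):
    m=g&(np.abs(W[...,2]-z)<.004)&(py>a)&(py<b)&(px<.2)&((px<.06)|(n=="rail")); print(n,np.percentile(px[m],[2,50,98]).round(4))
print([(o["confidence"],rect("scene",o["pixels"],.057)[0],np.median(W[o["pixels"]][:,2])) for o in bot.masks_of("square_blank","scene")])
E
python3 fin.py
```

```text
off None d -0.0299 F [ 0.1 -0.1 -0.1] t 28.5083
touch True d -0.0003 F [-0.4  0.1  0.5] t 29.8917
push True d -0.0006 F [-1.9 -0.7  3.3] t 30.55
clear None d -0.0603 F [ 1.  -0.6 -0.9] t 32.5417
plate [0.0134 0.0191 0.0246]
rail [0.0282 0.1072 0.1821]
[(0.67, array([ 0.4274, -0.3385]), np.float64(0.010101507679421744)), (0.51, array([0.661 , 0.0128]), np.float64(0.055730113453280446)), (0.46, array([ 0.4477, -0.1475]), np.float64(0.010581805256999744)), (0.32, array([0.4368, 0.3862]), np.float64(0.02246712817824314))]
```

The drawer stayed at the stop after I backed off, the blank top still reads about 56 mm (57 expected when seated), and the arm is clear. Handing in.

```bash
python3 -c "
from rig import bot
print(bot.job_done())"
```

```text
the job is handed in; nothing more can be done
None
```

The square steel blank is seated and released in the pocket, the drawer is pushed home to its hard stop and stayed there when I backed off, and the job is handed in; the hand-in call returned no verdict.

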